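# Re-order three press nests in a clamping rail and lock them with a wedge

### The arm

A 7-joint arm with a two-finger parallel gripper is mounted at the origin on a cart in front of the work surface, level with it; the furniture and walls round the work are solid. World frame = base frame: x ahead of the robot, y to its left, z up, the work surface at z = 0. Lengths are in m, angles in degrees, forces in N, time in s.
With the tool pointing down it reaches from about 0.425 to 0.875 m from the base axis. Payload 8.4 kg.
Tool frame: the origin (TCP) lies at the very end of the fingers, on their centre line; the grasp point (between the pads) lies 19 mm behind it; y points along the fingers, z is the direction in which the jaws open and shut, and the axes are right-handed (so a half turn about y gives the same grasp; the last joint's range is limited). The gripper opens to 85 mm and grips with 20 to 120 N. Pads are 22 mm wide; open, the fingers measure 114 mm over their backs; the gripper's body (76 mm by 85 mm) begins 54 mm behind the grasp point. The pads swing forward as they close: fully open they stand 13 mm farther back than shut.
Start: joints at [64.847, 19.091, 2.286, 83.961, -0.768, 76.965, -3.352], TCP at [0.217, -0.613, 0.231] pointing down, gripper open.
Joint ranges: [-147.57, 147.57], [-21.85, 119.76], [-74.77, 79.35], [14.55, 137.4], [-85.83, 265.84], [4.83, 119.75], [-152.11, 152.11]. Speed limits (degrees/s): [127.2, 127.2, 159.86, 159.86, 180, 180, 180].

### API

Orientations are given as [roll, pitch, yaw] about the fixed x, y, z axes, in that order (R = Rz(yaw) Ry(pitch) Rx(roll)).
In Python, from bench import observe, camera, camera_model, sign_off gives the robot as it stands.
- The arm moves only by the tool step_arm, never from a script. Its argument "steps" is a list of rows, each an object with "offset": the shift along the tool's x, y, z in mm, a list of three; "roll": the turn about the tool's y in units of 5 degrees (1.0 is 5 degrees); "jaw": the gripper command: -1 is fully open, 1 is shut, values between are in proportion. A call has 1 to 20 rows; each row is the pose to reach, as a shift and turn from the pose commanded when the call began, along the tool's axes at that moment; what a row does not reach only later rows make up. A row lasts 1/12 s, in which the tool goes at most 41.7 mm and 7.16 degrees, less where a joint would pass 70% of its speed; a pose out of reach is approached as far as the arm can. A call with a gripper value outside its range is refused whole. The fingers move at their own pace and stop on an object; the grip force is fixed at half the most. Time passes only in rows, so rows that repeat a pose let the fingers close. It gives the time, the measured TCP pose, the force and the opening at its end, in the units of the state.
- observe(): the state, without advancing time (a new reading comes with each control period).
- camera(name): name is "scene" or "top" or "wrist"; returns the picture (384x512x3 uint8, red, green, blue); there is no depth.
- camera_model(name): a dict with "intrinsics" (3x3 intrinsics, pixels), "rvec" (rotation vector, rad) and "tvec" (3), from world to camera coordinates, as OpenCV has them. Camera axes: x right, y down, z forward; pixel columns grow to the right and rows downward; lengths in m; the calibration is good to about 2 mm. A picture is of the moment at which its call begins: read the wrist's pose just before it. camera_model takes no time and is no camera call; for the wrist camera it gives the pose at the moment of the call.
- sign_off(): hands the job in, once; it reports no verdict.
The state is a dict: "time": time; "joints": joint angles; "qd": joint speeds; "joint_efforts": joint torques, N m; "position": TCP position; "tcp_rot": TCP orientation; "contact_force": force on the tool from outside, world axes, zero at the start; "torque": the same for the moment, N m; "opening": finger opening in m.
Only numpy, scipy, OpenCV 4.12 (cv2) and the standard library are available. Lean on these libraries where they do the work, as an engineer would, in place of code of your own. Each camera call takes 0.05 s, during which the arm holds its last target. There are 200 camera calls.

### The job

The three coloured press nests stand on the wrong bands of the clamping rail. Using a free spot on the bench, swap them round until each stands squarely on the band of its own colour; then set the wooden wedge, narrow end down, into the gap at the end of the row and press it down until its foot is on the rail's bed and the row is tight. Do not disturb the earbud case or the dial indicator, and leave everything released.

Things in the scene. Friction and masses are not known exactly. Their poses are not given: they have to be found in the camera images.
- red_nest: Red plastic press nest: loose block 36 mm (y, along the row) x 40 mm (x, across) x 40 mm tall, edges rounded 4 mm, steel bushing ring on top, 0.08 to 0.15 kg. Origin: centre of its underside; z up. Starts on the rail, over a band of another colour. Grip it across its 40 mm (x): its neighbours stand only about 4 mm away along the row.
- yellow_nest: Yellow plastic press nest: loose block 36 mm (y, along the row) x 40 mm (x, across) x 40 mm tall, edges rounded 4 mm, steel bushing ring on top, 0.08 to 0.15 kg. Origin: centre of its underside; z up. Starts on the rail, over a band of another colour. Grip it across its 40 mm (x): its neighbours stand only about 4 mm away along the row.
- blue_nest: Blue plastic press nest: loose block 36 mm (y, along the row) x 40 mm (x, across) x 40 mm tall, edges rounded 4 mm, steel bushing ring on top, 0.08 to 0.15 kg. Origin: centre of its underside; z up. Starts on the rail, over a band of another colour. Grip it across its 40 mm (x): its neighbours stand only about 4 mm away along the row.
- red_mark: Red painted band on the rail's bed, 30 mm (y) x 74 mm (x), showing 17 mm before and behind a nest that stands on it: the place of the red nest. Origin: its centre, on the bed, 10 mm above the bench; axes parallel to the rail's. Bands are 40 mm apart; their colour order varies.
- yellow_mark: Yellow painted band on the rail's bed, 30 mm (y) x 74 mm (x), showing 17 mm before and behind a nest that stands on it: the place of the yellow nest. Origin: its centre, on the bed, 10 mm above the bench; axes parallel to the rail's. Bands are 40 mm apart; their colour order varies.
- blue_mark: Blue painted band on the rail's bed, 30 mm (y) x 74 mm (x), showing 17 mm before and behind a nest that stands on it: the place of the blue nest. Origin: its centre, on the bed, 10 mm above the bench; axes parallel to the rail's. Bands are 40 mm apart; their colour order varies.
- wedge: Light-wood wedge with steel band near its top, loose, 0.07 kg, narrow end down on the bench right of the rail. 66 mm tall, 32 mm thick (x); 12 mm wide (y) at the foot, widening evenly to 32 mm at 40 mm height, 32 mm above. Origin: centre of its foot; z up. Grip it across its 32 mm (x). Slippery taper: 5 to 20 N press it home, pushing the nests together, while it shifts some 6 mm off the stop.
- rail: Fixed rail. Smooth, slippery bed 78 (x) x 169.5 (y) x 10 mm high; a dark stop 14 mm thick, top 50 mm above the bench, at each y end; open sides. Origin: centre of underside; y along the row. Clear between the stops: y -70.75 to 70.75 mm. Bands at y 48.75, 8.75, -31.25. Wedge gap at the -y end: about 21 mm open as the nests start, 33.5 mm (centre y -54) when they touch the +y stop and one another.
- case: Bystander: black rounded earbud case, 44 x 62 x 24 mm, loose. Origin: centre of its underside. It and the dial indicator stand left and right of the open grey parts bin behind the rail, either way round. A tall press (0.42 m) stands at the left of the rail, from about y = 0.2 m on, a tall steel fixture to the right behind the wedge.
- gauge: Bystander: white round dial indicator lying on its back, 116 x 59 x 26 mm, loose, beside the grey bin, on the other side from the earbud case. Origin: centre of its underside.

How it is judged:
By the outcome, as a careful person would: the job done as asked, in the order asked, and still so for the second after the job is handed in, with the robot touching nothing.
It also fails if it takes over 99 s, if anything falls off the work surface, if the arm or the gripper's body presses on something with over 40 N, if the wrist force passes 120 N, or if a joint passes its speed limit or range.

## Working session

There is one attempt and no reset: what is moved stays moved. The work goes in short steps, Python scripts to look and compute and a tool call to move; the robot and the scene stay as the last step left them, time stands still between calls to the robot, and variables do not carry over. Pictures are saved under pics/ and viewed, about 12 in all and at most 16, crops included, and the job is handed in when it is done.

Besides the shell and the picture viewer there is one more tool, called after "Request:" as a command line: name --argument value ..., lists and objects as JSON in quotes. step_arm: Moves the arm, as the interface text tells. Its arguments: {"type":"object","properties":{"steps":{"type":"array","items":{"type":"object","properties":{"offset":{"type":"array","items":{"type":"number"}},"roll":{"type":"number"},"jaw":{"type":"number"}}}}},"required":["steps"]}

```bash
mkdir -p pics; ls
python3 - <<'E'
from bench import *
import cv2,numpy as np
s=observe();print({k:np.round(v,3).tolist() for k,v in s.items()})
for n in("scene","top"):
    cv2.imwrite(f"pics/{n}0.png",camera(n)[:,:,::-1]);m=camera_model(n)
    print(n,{k:np.round(v,4).tolist() for k,v in m.items()})
E
```

```text
pics
{'time': 0.0, 'joints': [64.849, 19.129, 2.284, 84.014, -0.768, 76.963, -3.352], 'qd': [-0.028, 0.096, -0.008, 0.086, -0.019, 0.071, 0.071], 'joint_efforts': [0.0, -65.857, 1.366, -40.556, 0.017, 0.013, 0.0], 'position': [0.216, -0.612, 0.23], 'tcp_rot': [-90.091, -0.006, -160.533], 'contact_force': [0.038, -0.225, 0.257], 'torque': [-0.025, 0.072, -0.068], 'opening': 0.086}
scene {'intrinsics': [[383.2197, 0.0, 262.9102], [0.0, 383.2197, 189.0234], [0.0, 0.0, 1.0]], 'rvec': [1.8596, -0.7943, 0.5456], 'tvec': [-0.3918, 0.1859, 0.5439]}
top {'intrinsics': [[437.2776, 0.0, 261.7848], [0.0, 437.2776, 191.4415], [0.0, 0.0, 1.0]], 'rvec': [2.1265, -2.1174, 0.2237], 'tvec': [-0.0535, 0.5271, 0.8052]}
```

View pics/top0.png

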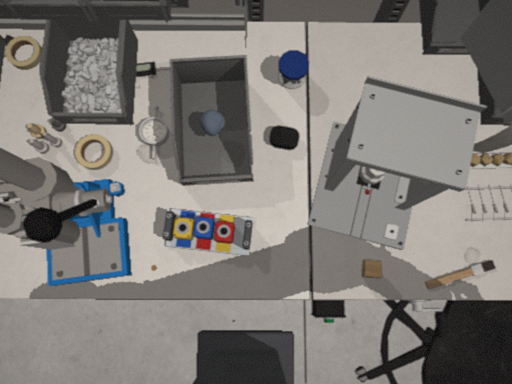

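View pics/scene0.png

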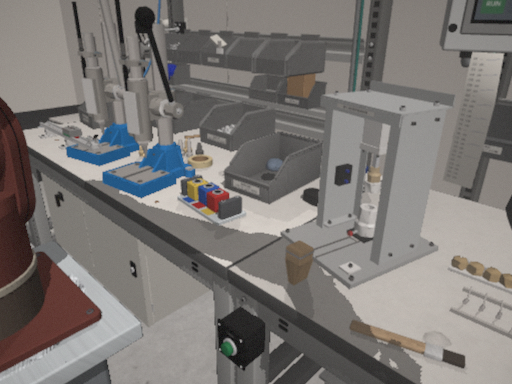

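```bash
cat > h.py <<'E'
import cv2,numpy as np
from bench import *
from scipy.spatial.transform import Rotation as Ro
def ray(name,px,z,m=None):
    m=m or camera_model(name);R=cv2.Rodrigues(np.array(m["rvec"],float))[0];t=np.array(m["tvec"],float).ravel()
    p=np.atleast_2d(np.array(px,float));d=np.c_[p,np.ones(len(p))]@np.linalg.inv(np.array(m["intrinsics"])).T@R
    c=-R.T@t;return c+d*((z-c[2])/d[:,2])[:,None]
def proj(name,P,m=None):
    m=m or camera_model(name)
    return cv2.projectPoints(np.array(P,float).reshape(-1,1,3),np.array(m["rvec"],float),np.array(m["tvec"],float),np.array(m["intrinsics"]),None)[0][:,0]
def pose():
    s=observe();return np.array(s["position"]),Ro.from_euler("xyz",s["tcp_rot"],degrees=True).as_matrix(),s
def plan(P,zyaw=None):
    "offset in tool axes (mm) to world P, roll units so that jaw axis lies along heading zyaw (mod 180)"
    p,R,s=pose();o=R.T@(np.array(P)-p)*1000
    h=np.degrees(np.arctan2(R[1,2],R[0,2]));r=0 if zyaw is None else -((zyaw-h+90)%180-90)/5
    print("offset",o.round(1),"roll",round(r,2),"heading",round(h,1));return o,r
def save(a,n): cv2.imwrite(f"pics/{n}.png",a[:,:,::-1])
E
python3 - <<'E'
from h import *
L=[("stop+",(168,231),.05),("stop-",(247,231),.05),("yel",(183,227),.05),("blu",(204,227),.05),("red",(225,231),.05),("wedge",(373,268),.066),("tallR",(440,125),.42),("plate corner",(312,222),.0),("plate",(403,246),0),("edgetable",(250,298),0)
,("case",(285,137),.024),("case img corner",(308,300),0)]
for n,p,z in L: print(n,ray("top",p,z).round(3)[0])
p,R,s=pose();print(R.round(2))
m=camera_model("wrist");print({k:np.round(v,3).tolist() for k,v in m.items()})
Rc=cv2.Rodrigues(np.array(m["rvec"]))[0];c=-Rc.T@np.array(m["tvec"]).ravel()
print("cam in tool",(R.T@(c-p)).round(3),(R.T@Rc.T).round(2))
im=camera("top");save(cv2.resize(im[195:285,145:265],None,fx=5,fy=5,interpolation=cv2.INTER_CUBIC),"topz")
E
```

```text
stop+ [0.449 0.129 0.05 ]
stop- [ 0.45  -0.023  0.05 ]
yel [0.457 0.101 0.05 ]
blu [0.457 0.06  0.05 ]
red [0.45 0.02 0.05]
wedge [ 0.38  -0.26   0.066]
tallR [ 0.532 -0.251  0.42 ]
plate corner [ 0.474 -0.155  0.   ]
plate [ 0.426 -0.341  0.   ]
edgetable [ 0.322 -0.029  0.   ]
case [ 0.649 -0.1    0.024]
case img corner [ 0.318 -0.144  0.   ]
[[-0.94 -0.    0.33]
 [-0.33  0.   -0.94]
 [ 0.   -1.   -0.  ]]
{'intrinsics': [[282.703, 0.0, 252.092], [0.0, 282.703, 196.002], [0.0, 0.0, 1.0]], 'rvec': [-2.384, 1.686, 0.224], 'tvec': [-0.648, -0.033, 0.378]}
cam in tool [-0.066 -0.142 -0.001] [[ 0.    0.97  0.26]
 [-0.   -0.26  0.97]
 [ 1.   -0.    0.  ]]
```

View pics/topz.png

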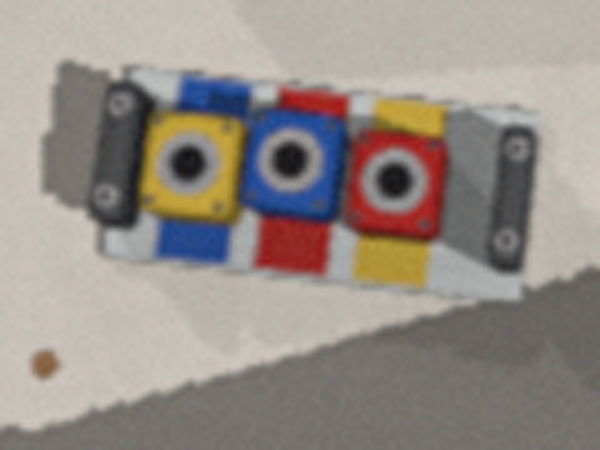

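Run:
```python
from h import *
for z,pts in((.42,[(362,80),(482,97),(468,187),(350,150)]),(0,[(336,124),(312,222),(403,246)])): print(ray("top",pts,z).round(3).tolist())
plan((.36,-.24,.20),-20)
plan((.45,.03,.20),-6)
```

```text
[[0.587, -0.164, 0.42], [0.567, -0.303, 0.42], [0.46, -0.277, 0.42], [0.502, -0.147, 0.42]]
[[0.687, -0.211, 0.0], [0.474, -0.155, 0.0], [0.426, -0.341, 0.0]]
offset [-259.4   31.  -303.4] roll -10.11 heading -70.5
offset [-434.3   31.2 -527.9] roll -12.91 heading -70.5
```

Request:
step_arm --steps '[{"offset": [-26,3,-30],"roll": -1},{"offset": [-52,6,-60],"roll": -2},{"offset": [-78,9,-90],"roll": -3},{"offset": [-104,12,-121],"roll": -4},{"offset": [-130,15,-152],"roll": -5},{"offset": [-156,18,-182],"roll": -6},{"offset": [-182,21,-212],"roll": -7},{"offset": [-208,24,-243],"roll": -8},{"offset": [-234,28,-273],"roll": -9},{"offset": [-259,31,-303],"roll": -10},{"offset": [-259,31,-303],"roll": -10},{"offset": [-259,31,-303],"roll": -10}]'

```text
$.steps[0]: bad value
```

Run:
```python
from h import *
save(camera("wrist"),"w1")
plan((.44,.03,.20),-6)
```

```text
offset [-424.8   31.3 -531.3] roll -12.91 heading -70.5
```

View pics/w1.png

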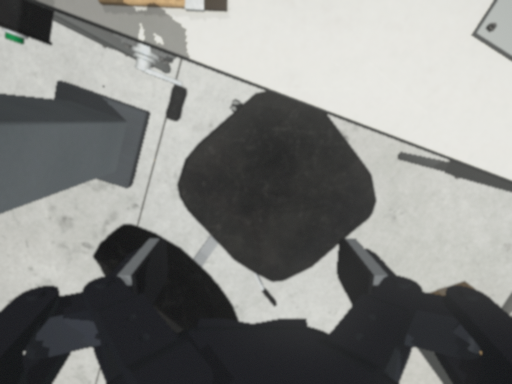

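Request:
step_arm --steps '[{"offset": [-26,3,-30],"roll": -1,"jaw": -1},{"offset": [-52,6,-60],"roll": -2,"jaw": -1},{"offset": [-78,9,-90],"roll": -3,"jaw": -1},{"offset": [-104,12,-121],"roll": -4,"jaw": -1},{"offset": [-130,15,-152],"roll": -5,"jaw": -1},{"offset": [-156,18,-182],"roll": -6,"jaw": -1},{"offset": [-182,21,-212],"roll": -7,"jaw": -1},{"offset": [-208,24,-243],"roll": -8,"jaw": -1},{"offset": [-234,28,-273],"roll": -9,"jaw": -1},{"offset": [-259,31,-303],"roll": -10,"jaw": -1},{"offset": [-259,31,-303],"roll": -10,"jaw": -1},{"offset": [-259,31,-303],"roll": -10,"jaw": -1}]'

```text
time: 1.2
position: [0.3605, -0.2389, 0.2004]
tcp_rot: [-90.0, -0.0, -110.3]
contact_force: [0.1, -1.0, -0.5]
opening: 0.0852
```

Run:
```python
from h import *
print(pose()[0]);np.savez("w2m.npz",**camera_model("wrist"));save(camera("wrist"),"w2")
plan((.44,.03,.20),-6)
```

```text
[ 0.36051044 -0.23892769  0.20041315]
offset [-2.814e+02  2.000e-01 -1.960e+01] roll -2.89 heading -20.5
```

View pics/w2.png

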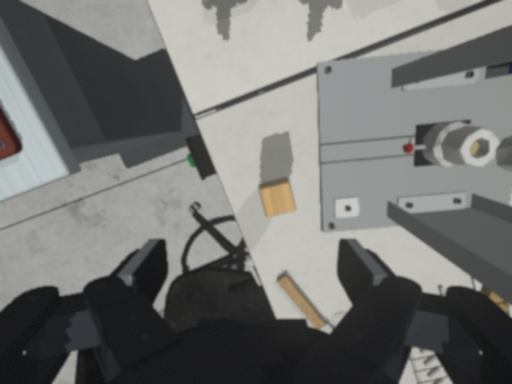

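Request:
step_arm --steps '[{"offset": [-35,0,-2],"roll": -0.4,"jaw": -1},{"offset": [-70,0,-5],"roll": -0.8,"jaw": -1},{"offset": [-105,0,-7],"roll": -1.2,"jaw": -1},{"offset": [-140,0,-10],"roll": -1.6,"jaw": -1},{"offset": [-175,0,-12],"roll": -2,"jaw": -1},{"offset": [-210,0,-15],"roll": -2.4,"jaw": -1},{"offset": [-245,0,-17],"roll": -2.7,"jaw": -1},{"offset": [-281,0,-20],"roll": -2.9,"jaw": -1},{"offset": [-281,0,-20],"roll": -2.9,"jaw": -1},{"offset": [-281,0,-20],"roll": -2.9,"jaw": -1}]'

```text
time: 2.08
position: [0.4402, 0.03, 0.2004]
tcp_rot: [-90.0, 0.0, -96.0]
contact_force: [-0.2, -0.8, -0.9]
opening: 0.085
```

Run:
```python
from h import *
print(pose()[0]);np.savez("w3m.npz",**camera_model("wrist"));a=camera("wrist");save(a,"w3")
```

```text
[0.44021858 0.02997747 0.20037808]
```

View pics/w3.png

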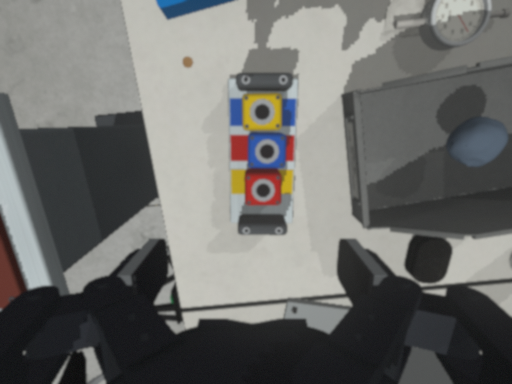

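```bash
cat > meas.py <<'E'
from h import *
def masks(a):
    h=cv2.cvtColor(a,cv2.COLOR_RGB2HSV);H,S,V=[h[...,i].astype(int) for i in range(3)]
    c=(S>120)&(V>60)
    return dict(red=c&((H<6)|(H>172)),yellow=c&(H>18)&(H<34),blue=c&(H>105)&(H<125)),(V<60)&(S<120),h
def comps(m,amin=15):
    n,l,s,c=cv2.connectedComponentsWithStats(m.astype(np.uint8),connectivity=4)
    return [(s[i],c[i],l==i) for i in range(1,n) if s[i,4]>=amin]
def rect(mask):
    c=max(cv2.findContours(mask.astype(np.uint8),cv2.RETR_EXTERNAL,cv2.CHAIN_APPROX_NONE)[0],key=cv2.contourArea)
    return c
E
python3 - <<'E'
from meas import *
a=cv2.imread("pics/w3.png")[:,:,::-1].copy();m=dict(np.load("w3m.npz"))
M,D,h=masks(a)
for k in M:
    for s,c,l in comps(M[k],12):
        if 220<c[0]<310 and 60<c[1]<250: print(k,s.tolist(),c.round(1),"z10",ray("wrist",c,.01,m).round(4)[0][:2],"z50",ray("wrist",c,.05,m).round(4)[0][:2])
for s,c,l in comps(D,12):
    if 220<c[0]<310 and 60<c[1]<250: print("dark",s.tolist(),c.round(1),"z50",ray("wrist",c,.05,m).round(4)[0][:2])
w=cv2.imread("pics/w2.png")[:,:,::-1].copy();mw=dict(np.load("w2m.npz"))
h=cv2.cvtColor(w,cv2.COLOR_RGB2HSV)
print("wedge hsv",h[198,278],h[185:215:5,278].tolist(),h[198,255:300:5].tolist())
mk=(h[...,1]>80)&(h[...,0]>8)&(h[...,0]<25)
for s,c,l in comps(mk,100): print("wood",s.tolist(),c.round(1))
save(cv2.resize(a[60:250,200:330],None,fx=3,fy=3,interpolation=cv2.INTER_CUBIC),"w3z")
z=cv2.resize(w[160:230,240:310],None,fx=8,fy=8,interpolation=cv2.INTER_CUBIC);z3=cv2.resize(a[60:250,200:330],None,fx=2.9,fy=2.9,interpolation=cv2.INTER_CUBIC)
H=max(z.shape[0],z3.shape[0]);P=lambda i:cv2.copyMakeBorder(i,0,H-i.shape[0],0,0,0)
o=np.hstack([P(z3)[:, :377],cv2.resize(P(z),(420,H))]) ;save(o,"zz");print(o.shape)
E
```

```text
red [231, 136, 17, 24, 367] [238.9 147.3] z10 [0.4285 0.0676] z50 [0.4307 0.0711]
red [286, 136, 8, 24, 150] [289.6 147.7] z10 [0.4872 0.0611] z50 [0.4824 0.0653]
red [246, 170, 35, 35, 671] [262.5 185.5] z10 [0.4516 0.0194] z50 [0.451  0.0286]
yellow [243, 94, 38, 36, 775] [261.5 111.7] z10 [0.4585 0.1045] z50 [0.4571 0.1035]
yellow [232, 170, 14, 23, 301] [238.  180.9] z10 [0.4229 0.0281] z50 [0.4258 0.0363]
yellow [280, 170, 13, 24, 255] [286.2 181.1] z10 [0.4804 0.0219] z50 [0.4764 0.0308]
blue [231, 99, 10, 26, 259] [235.5 111.5] z10 [0.4293 0.1077] z50 [0.4314 0.1063]
blue [283, 100, 12, 25, 288] [288.5 112. ] z10 [0.4888 0.101 ] z50 [0.4838 0.1005]
blue [249, 133, 36, 35, 649] [266.1 149.9] z10 [0.4597 0.0614] z50 [0.4582 0.0656]
dark [247, 88, 37, 2, 68] [265.   88.5] z50 [0.4625 0.1247]
dark [257, 106, 11, 12, 109] [261.8 111.6] z50 [0.4574 0.1036]
dark [261, 146, 12, 11, 99] [266.6 151.1] z50 [0.4586 0.0643]
dark [258, 185, 11, 11, 82] [262.7 190. ] z50 [0.4507 0.0237]
dark [240, 215, 43, 9, 336] [260.5 219.1] z50 [ 0.4453 -0.0087]
wedge hsv [ 18 108 189] [[18, 103, 159], [18, 106, 187], [18, 107, 188], [18, 106, 190], [18, 108, 193], [18, 108, 191]] [[30, 10, 177], [22, 24, 162], [18, 107, 195], [18, 107, 193], [18, 106, 187], [18, 108, 189], [18, 108, 199], [18, 107, 197], [26, 11, 190]]
wood [260, 182, 35, 34, 859] [277.1 198.5]
wood [279, 276, 46, 54, 592] [301.3 301.9]
wood [484, 289, 24, 23, 185] [496.9 300. ]
(560, 797, 3)
```

View pics/zz.png

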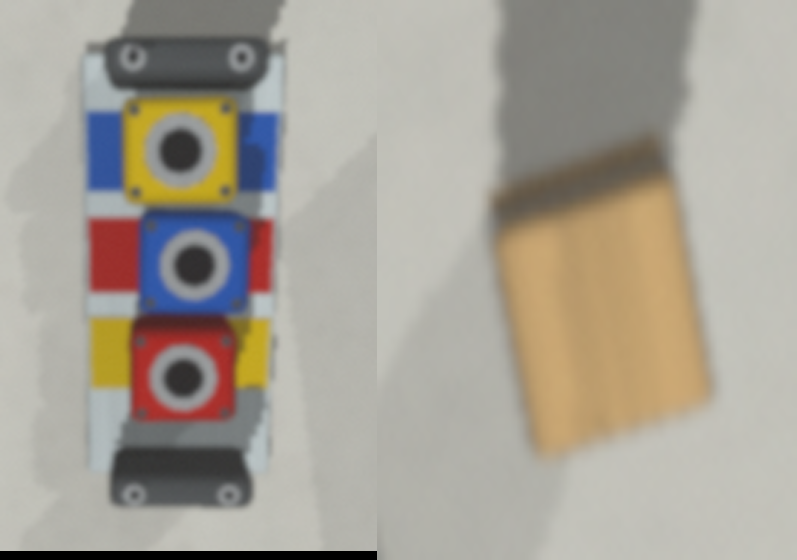

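Run:
```python
from meas import *
m=dict(np.load("w3m.npz"));a=cv2.imread("pics/w3.png")[:,:,::-1].copy();M,D,h=masks(a)
b=ray("wrist",[(263.2,112),(262.5,147.8),(262.5,181.7)],.01,m);print("bands",b.round(4).tolist())
s=ray("wrist",[(246.2,230.7),(279,230.4),(245.5,79.7),(283.4,79.7)],.05,m);print("bolts",s.round(4).tolist())
c1=s[2:].mean(0);c2=s[:2].mean(0);d=c1-c2;print("stops",c1,c2,np.hypot(*d[:2]),"yaw",np.degrees(np.arctan2(-d[0],d[1])),"mid",(c1+c2)/2)
d=b[0]-b[2];print("band len",np.hypot(*d[:2]),"yaw",np.degrees(np.arctan2(-d[0],d[1])),"rail origin from bands",b.mean(0)[:2]-8.75e-3*d[:2]/np.hypot(*d[:2]))
def quad(mask,z,name,m):
    c=max(cv2.findContours(mask.astype(np.uint8),cv2.RETR_EXTERNAL,cv2.CHAIN_APPROX_NONE)[0],key=cv2.contourArea)
    W=(ray(name,c[:,0],z,m)[:,:2]*1000).astype(np.float32);return cv2.minAreaRect(W)
for k in M:
    for s,c,l in comps(M[k],500):
        if 220<c[0]<310 and 60<c[1]<250: print(k,quad(l,.05,"wrist",m))
w=cv2.imread("pics/w2.png")[:,:,::-1].copy();mw=dict(np.load("w2m.npz"));h=cv2.cvtColor(w,cv2.COLOR_RGB2HSV)
mk=(h[...,1]>80)&(h[...,0]>8)&(h[...,0]<25)&(h[...,2]>150)
for s,c,l in comps(mk,600): print("wedge",s.tolist(),c,quad(l,.066,"wrist",mw),ray("wrist",c,.066,mw))
# scene cam check of ring holes
plan((.457,.102,.1),-6.3)
```

```text
bands [[0.4604, 0.104, 0.01], [0.4558, 0.0643, 0.01], [0.452, 0.0241, 0.01]]
bolts [[0.4282, -0.0206, 0.05], [0.4644, -0.024, 0.05], [0.4446, 0.1346, 0.05], [0.481, 0.1308, 0.05]]
stops [0.4627553  0.13270946 0.05      ] [ 0.44626552 -0.02228548  0.05      ] 0.15586963686803673 yaw -6.072806693698012 mid [0.45451041 0.05521199 0.05      ]
band len 0.08033965358820706 yaw -5.983851555642038 rail origin from bands [0.45513971 0.05541177]
red ((451.47113037109375, 26.671627044677734), (37.097408294677734, 36.59221267700195), 84.0331039428711)
yellow ((457.2161560058594, 103.44017791748047), (33.3030891418457, 37.177276611328125), 84.03495025634766)
blue ((458.7556457519531, 65.12273406982422), (34.6577262878418, 36.31072235107422), 83.87316131591797)
wedge [260, 183, 35, 33, 828] [277.20289855 199.06280193] ((380.13275146484375, -257.9959411621094), (29.878915786743164, 30.026700973510742), 85.17607879638672) [[ 0.38017242 -0.25780357  0.066     ]]
offset [-74.9 100.2   9.2] roll 0.04 heading -6.1
```

Run:
```python
from h import *
for i in range(2):
    p,R,s=pose();print(p.round(5),np.round(s["tcp_rot"],3),np.round(s["contact_force"],2))
    print(np.round(R,4).tolist())
    plan((.4574,.1036,.020)); camera("top")
```

```text
[0.43994 0.02847 0.20022] [-9.0024e+01  7.0000e-03 -9.6098e+01] [-1.55  0.13 -0.28]
[[-0.1062, -0.0004, 0.9943], [-0.9943, 0.0002, -0.1062], [-0.0001, -1.0, -0.0004]]
offset [-76.5 180.2   9.5] roll 0 heading -6.1
[0.43974 0.02778 0.20016] [-9.0029e+01 -5.0000e-03 -9.6180e+01] [-0.39 -0.28 -0.75]
[[-0.1076, -0.0005, 0.9942], [-0.9942, -0.0, -0.1076], [0.0001, -1.0, -0.0005]]
offset [-77.3 180.2   9.5] roll 0 heading -6.2
```

Request:
step_arm --steps '[{"offset": [0,0,0],"roll": 0,"jaw": -1},{"offset": [0,0,0],"roll": 0,"jaw": -1},{"offset": [0,0,0],"roll": 0,"jaw": -1},{"offset": [0,0,0],"roll": 0,"jaw": -1},{"offset": [0,0,0],"roll": 0,"jaw": -1},{"offset": [0,0,0],"roll": 0,"jaw": -1}]'

```text
time: 2.73
position: [0.4397, 0.0292, 0.2004]
tcp_rot: [-90.0, -0.0, -96.0]
contact_force: [-0.2, 0.5, 0.0]
opening: 0.0857
```

Run:
```python
from h import *
p,R,s=pose();print(p.round(5),np.round(s["tcp_rot"],3),np.round(s["qd"],2))
m=camera_model("wrist");save(camera("wrist"),"w4");a=cv2.imread("pics/w4.png")[:,:,::-1].copy();M,D,h=masks(a)
for s,c,l in comps(D,60):
    if 220<c[0]<310 and 60<c[1]<250: print("dark",c.round(1),"z50",ray("wrist",c,.05,m).round(4)[0][:2])
for k in M:
    for s,c,l in comps(M[k],100):
        if s[4]<450 and 220<c[0]<310 and 60<c[1]<250: print(k,ray("wrist",c,.01,m).round(4)[0][:2])
```

```text
[0.43967 0.02924 0.20038] [-8.9995e+01 -2.0000e-03 -9.6044e+01] [-0.11  0.17 -0.07 -0.16 -0.05  0.02 -0.02]Traceback (most recent call last):
  File "<stdin>", line 3, in <module>
NameError: name 'masks' is not defined
```

Run:
```python
from meas import *
for i in range(2):
    p,R,s=pose();m=camera_model("wrist");a=camera("wrist");M,D,h=masks(a);print(p.round(4))
    for s,c,l in comps(D,60):
        if 220<c[0]<310 and 60<c[1]<250: print("dark",c.round(1),"z50",ray("wrist",c,.05,m).round(4)[0][:2])
    print([ray("wrist",c,.01,m).round(4)[0][:2] for k in M for s,c,l in comps(M[k],100) if s[4]<450 and 220<c[0]<310 and 60<c[1]<250])
t=camera("top");M,D,h=masks(t)
for s,c,l in comps(D,6):
    if 150<c[0]<265 and 200<c[1]<260: print("top dark",s[4],c.round(1),"z50",ray("top",c,.05).round(4)[0][:2])
```

```text
[0.4397 0.0293 0.2003]
dark [264.8  87.6] z50 [0.4619 0.1248]
dark [262.1 110.6] z50 [0.4573 0.1038]
dark [267.  150.2] z50 [0.4586 0.0644]
dark [263.3 189.3] z50 [0.4508 0.0237]
dark [261.7 218.5] z50 [ 0.4459 -0.0089]
[array([0.4287, 0.0678]), array([0.4872, 0.0609]), array([0.4225, 0.0279]), array([0.4806, 0.0215]), array([0.4295, 0.1075]), array([0.4891, 0.1015])]
[0.4397 0.0294 0.2003]
dark [264.8  87.6] z50 [0.462  0.1248]
dark [262.1 110.6] z50 [0.4573 0.1038]
dark [267.  150.2] z50 [0.4586 0.0645]
dark [263.2 189.4] z50 [0.4507 0.0237]
dark [261.6 218.6] z50 [ 0.4458 -0.0089]
[array([0.4287, 0.0679]), array([0.4872, 0.0607]), array([0.4225, 0.0279]), array([0.4806, 0.0215]), array([0.4294, 0.1075]), array([0.4891, 0.1015])]
```

Request:
step_arm --steps '[{"offset": [-30,10,4],"roll": 0,"jaw": -1},{"offset": [-60,30,8],"roll": 0,"jaw": -1},{"offset": [-76,60,9.5],"roll": 0,"jaw": -1},{"offset": [-76,85,9.5],"roll": 0,"jaw": -1},{"offset": [-76,100,9.5],"roll": 0,"jaw": -1},{"offset": [-76,100,9.5],"roll": 0,"jaw": -1},{"offset": [-76,100,9.5],"roll": 0,"jaw": -1},{"offset": [-76,120,9.5],"roll": 0,"jaw": -1},{"offset": [-76,140,9.5],"roll": 0,"jaw": -1},{"offset": [-76,160,9.5],"roll": 0,"jaw": -1},{"offset": [-76,172,9.5],"roll": 0,"jaw": -1},{"offset": [-76,180,9.5],"roll": 0,"jaw": -1},{"offset": [-76,180,9.5],"roll": 0,"jaw": -1},{"offset": [-76,180,9.5],"roll": 0,"jaw": -1},{"offset": [-76,180,9.5],"roll": 0,"jaw": -1}]'

```text
time: 4.18
position: [0.458, 0.1041, 0.0215]
tcp_rot: [-89.9, 0.0, -96.0]
contact_force: [-0.3, -0.2, -0.2]
opening: 0.0855
```

```bash
cat >> h.py <<'E'
O=np.array([.4548,.0553]);U=np.radians(-6.1);RX=np.array([np.cos(U),np.sin(U)]);RY=np.array([-np.sin(U),np.cos(U)])
def rail(P): d=np.array(P)[:2]-O;return np.array([d@RX,d@RY])*1000
def st():
    p,R,s=pose();print("rail xy",rail(p).round(1),"z",round(p[2]*1000,1),"rot",np.round(s["tcp_rot"],2),"F",np.round(s["contact_force"],1),"open",round(s["opening"]*1000,1),"t",s["time"])
E
python3 -c "
from h import *
st()"
```

```text
rail xy [-2.  48.9] z 21.5 rot [-8.991e+01  2.000e-02 -9.604e+01] F [-0.3 -0.2 -0.2] open 85.5 t 4.1833
```

Request:
step_arm --steps '[{"offset": [0,0,0],"roll": 0,"jaw": 1},{"offset": [0,0,0],"roll": 0,"jaw": 1},{"offset": [0,0,0],"roll": 0,"jaw": 1},{"offset": [0,0,0],"roll": 0,"jaw": 1},{"offset": [0,0,0],"roll": 0,"jaw": 1},{"offset": [0,0,0],"roll": 0,"jaw": 1},{"offset": [0,0,0],"roll": 0,"jaw": 1},{"offset": [0,0,0],"roll": 0,"jaw": 1},{"offset": [0,0,0],"roll": 0,"jaw": 1},{"offset": [0,0,0],"roll": 0,"jaw": 1},{"offset": [0,0,0],"roll": 0,"jaw": 1},{"offset": [0,0,0],"roll": 0,"jaw": 1}]'

```text
time: 5.18
position: [0.4575, 0.104, 0.0209]
tcp_rot: [-90.0, 0.0, -96.0]
contact_force: [-0.7, -0.5, 5.1]
opening: 0.0392
```

Request:
step_arm --steps '[{"offset": [0,-10,0],"roll": 0,"jaw": 1},{"offset": [0,-25,0],"roll": 0,"jaw": 1},{"offset": [0,-45,0],"roll": 0,"jaw": 1},{"offset": [0,-65,0],"roll": 0,"jaw": 1},{"offset": [0,-80,0],"roll": 0,"jaw": 1},{"offset": [0,-80,0],"roll": 0,"jaw": 1},{"offset": [0,-80,0],"roll": 0,"jaw": 1},{"offset": [0,-80,0],"roll": 0,"jaw": 1}]'

```text
time: 5.85
position: [0.4566, 0.1036, 0.0998]
tcp_rot: [-90.0, -0.0, -96.0]
contact_force: [-0.2, 0.4, -1.3]
opening: 0.0396
```

```bash
python3 -c "
from h import *
st();plan((.49,-.09,.1))
a=camera('wrist');b=camera('scene')[130:260,130:280]
save(np.hstack([a[60:320,130:400],cv2.resize(b,(300,260))]),'g1')"
```

```text
rail xy [-3.3 48.3] z 99.8 rot [-9.004e+01 -2.000e-02 -9.604e+01] F [-0.2  0.4 -1.3] open 39.6 t 5.85
offset [ 1.891e+02 -1.000e-01  5.360e+01] roll 0 heading -6.0
```

View pics/g1.png

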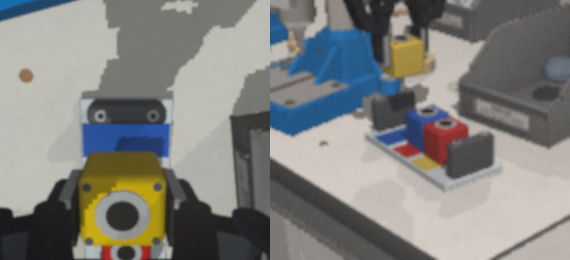

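Request:
step_arm --steps '[{"offset": [30,0,8],"roll": 0,"jaw": 1},{"offset": [65,0,18],"roll": 0,"jaw": 1},{"offset": [100,0,28],"roll": 0,"jaw": 1},{"offset": [135,0,38],"roll": 0,"jaw": 1},{"offset": [165,0,47],"roll": 0,"jaw": 1},{"offset": [189,10,54],"roll": 0,"jaw": 1},{"offset": [189,30,54],"roll": 0,"jaw": 1},{"offset": [189,50,54],"roll": 0,"jaw": 1},{"offset": [189,70,54],"roll": 0,"jaw": 1},{"offset": [189,80,54],"roll": 0,"jaw": 1},{"offset": [189,85,54],"roll": 0,"jaw": 1},{"offset": [189,88,54],"roll": 0,"jaw": 1},{"offset": [189,88,54],"roll": 0,"jaw": 1},{"offset": [189,88,54],"roll": 0,"jaw": 1},{"offset": [189,88,54],"roll": 0,"jaw": 1}]'

```text
time: 7.2
position: [0.4916, -0.0898, 0.0132]
tcp_rot: [-89.9, -0.0, -96.0]
contact_force: [-0.4, -0.4, -1.4]
opening: 0.0393
```

Request:
step_arm --steps '[{"offset": [0,0,0],"roll": 0,"jaw": -0.2},{"offset": [0,0,0],"roll": 0,"jaw": -1},{"offset": [0,0,0],"roll": 0,"jaw": -1},{"offset": [0,0,0],"roll": 0,"jaw": -1},{"offset": [0,0,0],"roll": 0,"jaw": -1},{"offset": [0,0,0],"roll": 0,"jaw": -1},{"offset": [0,0,0],"roll": 0,"jaw": -1},{"offset": [0,-20,0],"roll": 0,"jaw": -1},{"offset": [0,-50,0],"roll": 0,"jaw": -1},{"offset": [0,-85,0],"roll": 0,"jaw": -1},{"offset": [0,-90,0],"roll": 0,"jaw": -1},{"offset": [0,-90,0],"roll": 0,"jaw": -1},{"offset": [0,-90,0],"roll": 0,"jaw": -1}]'

```text
time: 8.28
position: [0.4909, -0.0899, 0.1022]
tcp_rot: [-90.0, -0.0, -96.0]
contact_force: [-0.6, 0.5, -1.1]
opening: 0.0852
```

```bash
python3 -c "
from h import *
st()"
```

```text
rail xy [  51.3 -140.6] z 102.2 rot [-8.997e+01 -3.000e-02 -9.605e+01] F [-0.6  0.5 -1.1] open 85.2 t 8.2833
```

Request:
step_arm --steps '[{"offset": [-30,0,-10],"roll": 0,"jaw": -1},{"offset": [-65,0,-20],"roll": 0,"jaw": -1},{"offset": [-100,0,-32],"roll": 0,"jaw": -1},{"offset": [-130,0,-42],"roll": 0,"jaw": -1},{"offset": [-150,0,-48],"roll": 0,"jaw": -1},{"offset": [-150,0,-48],"roll": 0,"jaw": -1},{"offset": [-150,0,-48],"roll": 0,"jaw": -1},{"offset": [-150,0,-48],"roll": 0,"jaw": -1},{"offset": [-150,0,-48],"roll": 0,"jaw": -1}]'

```text
time: 9.03
position: [0.4587, 0.0632, 0.1016]
tcp_rot: [-90.1, -0.0, -96.1]
contact_force: [0.3, -0.0, 0.6]
opening: 0.0853
```

Run:
```python
from meas import *
st();m=camera_model("wrist");a=camera("wrist");save(a,"w5");M,D,h=masks(a)
for s,c,l in comps(D,40):
    if s[4]<3000: print("dark",s.tolist(),c.round(1),"rail",rail(ray("wrist",c,.05,m)[0]).round(1))
```

```text
rail xy [3.1 8.3] z 101.6 rot [-9.008e+01 -1.000e-02 -9.613e+01] F [ 0.3 -0.   0.6] open 85.3 t 9.0333
dark [371, 103, 141, 35, 713] [447.3 116.9] rail [131.6  77. ]
dark [208, 111, 24, 14, 85] [216.9 120.6] rail [-20.5  74.8]
dark [358, 129, 19, 33, 400] [366.1 147. ] rail [80.1 57.4]
dark [244, 207, 17, 16, 227] [252.1 214.5] rail [2.8 9.2]
dark [414, 230, 51, 32, 595] [440.5 248.1] rail [143.3 -17.3]
dark [240, 259, 16, 15, 195] [247.5 266. ] rail [ -0.7 -32.1]
dark [216, 285, 64, 27, 1502] [247.7 297.9] rail [ -0.7 -59.9]
```

Request:
step_arm --steps '[{"offset": [-1,20,0],"roll": 0,"jaw": -1},{"offset": [-1,40,0],"roll": 0,"jaw": -1},{"offset": [-1,60,0],"roll": 0,"jaw": -1},{"offset": [-1,74,0],"roll": 0,"jaw": -1},{"offset": [-1,81,0],"roll": 0,"jaw": -1},{"offset": [-1,81,0],"roll": 0,"jaw": -1},{"offset": [-1,81,0],"roll": 0,"jaw": -1},{"offset": [-1,81,0],"roll": 0,"jaw": -1}]'

```text
time: 9.75
position: [0.4598, 0.0654, 0.0222]
tcp_rot: [-89.9, 0.0, -96.1]
contact_force: [0.2, -0.5, -0.5]
opening: 0.0853
```

Request:
step_arm --steps '[{"offset": [0,0,0],"roll": 0,"jaw": 1},{"offset": [0,0,0],"roll": 0,"jaw": 1},{"offset": [0,0,0],"roll": 0,"jaw": 1},{"offset": [0,0,0],"roll": 0,"jaw": 1},{"offset": [0,0,0],"roll": 0,"jaw": 1},{"offset": [0,0,0],"roll": 0,"jaw": 1},{"offset": [0,0,0],"roll": 0,"jaw": 1},{"offset": [0,0,0],"roll": 0,"jaw": 1},{"offset": [0,0,0],"roll": 0,"jaw": 1},{"offset": [0,0,0],"roll": 0,"jaw": 1},{"offset": [0,0,0],"roll": 0,"jaw": 1},{"offset": [0,-15,0],"roll": 0,"jaw": 1},{"offset": [0,-35,0],"roll": 0,"jaw": 1},{"offset": [0,-50,0],"roll": 0,"jaw": 1},{"offset": [0,-50,0],"roll": 0,"jaw": 1},{"offset": [0,-50,0],"roll": 0,"jaw": 1},{"offset": [0,-50,0],"roll": 0,"jaw": 1}]'

```text
time: 11.17
position: [0.4586, 0.0653, 0.0707]
tcp_rot: [-90.0, -0.0, -96.0]
contact_force: [0.0, 0.3, -1.1]
opening: 0.0391
```

Run:
```python
from meas import *
st();m=camera_model("wrist");a=camera("wrist");M,D,h=masks(a)
for s,c,l in comps(D,100):
    if s[4]<3000: print("dark",s.tolist(),c.round(1),"rail",rail(ray("wrist",c,.10,m)[0]).round(1))
```

```text
rail xy [ 2.8 10.3] z 70.7 rot [-9.004e+01 -2.000e-02 -9.604e+01] F [ 0.   0.3 -1.1] open 39.1 t 11.1667
dark [399, 111, 113, 24, 733] [459.6 122.9] rail [82.7 76.1]
dark [229, 124, 64, 6, 284] [259.6 127. ] rail [ 5.4 74.4]
dark [376, 158, 17, 14, 117] [383.4 165.2] rail [55.2 59.6]
dark [238, 264, 29, 26, 616] [251.9 276.4] rail [2.4 9.4]
```

Request:
step_arm --steps '[{"offset": [-20,0,-1],"roll": 0,"jaw": 1},{"offset": [-39.3,0,-2.6],"roll": 0,"jaw": 1},{"offset": [-39.3,0,-2.6],"roll": 0,"jaw": 1},{"offset": [-39.3,0,-2.6],"roll": 0,"jaw": 1},{"offset": [-39.3,0,-2.6],"roll": 0,"jaw": 1},{"offset": [-39.3,12,-2.6],"roll": 0,"jaw": 1},{"offset": [-39.3,25,-2.6],"roll": 0,"jaw": 1},{"offset": [-39.3,36,-2.6],"roll": 0,"jaw": 1},{"offset": [-39.3,44,-2.6],"roll": 0,"jaw": 1},{"offset": [-39.3,48.5,-2.6],"roll": 0,"jaw": 1},{"offset": [-39.3,49,-2.6],"roll": 0,"jaw": 1},{"offset": [-39.3,49,-2.6],"roll": 0,"jaw": 1},{"offset": [-39.3,49,-2.6],"roll": 0,"jaw": 1},{"offset": [-39.3,49,-2.6],"roll": 0,"jaw": 1}]'

```text
time: 12.38
position: [0.4607, 0.1048, 0.0223]
tcp_rot: [-90.0, 0.0, -96.0]
contact_force: [-0.6, -0.7, -0.6]
opening: 0.0392
```

Run:
```python
from meas import *
st();m=camera_model("wrist");a=camera("wrist");M,D,h=masks(a)
for s,c,l in comps(D,100):
    if s[4]<3000: print("dark",s.tolist(),c.round(1),"rail",rail(ray("wrist",c,.051,m)[0]).round(1))
```

```text
rail xy [ 0.6 49.8] z 22.3 rot [-90.     0.   -96.04] F [-0.6 -0.7 -0.6] open 39.2 t 12.3833
dark [192, 182, 117, 20, 1862] [250.9 190.7] rail [-0.2 88.4]
dark [212, 208, 66, 18, 792] [243.8 217.1] rail [-3.2 76.8]
dark [238, 264, 29, 26, 619] [252.  276.4] rail [ 0.2 48.6]
```

Request:
step_arm --steps '[{"offset": [0,1,0],"roll": 0,"jaw": 1},{"offset": [0,1,0],"roll": 0,"jaw": 1},{"offset": [0,1,0],"roll": 0,"jaw": 0.2},{"offset": [0,1,0],"roll": 0,"jaw": -0.5},{"offset": [0,1,0],"roll": 0,"jaw": -1},{"offset": [0,1,0],"roll": 0,"jaw": -1},{"offset": [0,1,0],"roll": 0,"jaw": -1},{"offset": [0,1,0],"roll": 0,"jaw": -1},{"offset": [0,1,0],"roll": 0,"jaw": -1},{"offset": [0,-20,0],"roll": 0,"jaw": -1},{"offset": [0,-50,0],"roll": 0,"jaw": -1},{"offset": [0,-80,0],"roll": 0,"jaw": -1},{"offset": [30,-80,0],"roll": 0,"jaw": -1},{"offset": [60,-80,-1],"roll": 0,"jaw": -1},{"offset": [82,-80,-1],"roll": 0,"jaw": -1},{"offset": [82,-80,-1],"roll": 0,"jaw": -1},{"offset": [82,-80,-1],"roll": 0,"jaw": -1},{"offset": [82,-80,-1],"roll": 0,"jaw": -1}]'

```text
time: 13.93
position: [0.4511, 0.0241, 0.1024]
tcp_rot: [-90.0, 0.0, -96.0]
contact_force: [-0.2, -0.4, 0.2]
opening: 0.0853
```

Run:
```python
from meas import *
st();m=camera_model("wrist");a=camera("wrist");save(a,"w6");M,D,h=masks(a)
for s,c,l in comps(D,60):
    if s[4]<3000: print("dark",s.tolist(),c.round(1),"rail",rail(ray("wrist",c,.05,m)[0]).round(1))
```

```text
rail xy [ -0.3 -31.4] z 102.4 rot [-8.999e+01  2.000e-02 -9.602e+01] F [-0.2 -0.4  0.2] open 85.3 t 13.9333
dark [211, 41, 84, 30, 1724] [253.8  57.1] rail [ 0.4 73.6]
dark [398, 63, 33, 11, 138] [411.3  67.8] rail [100.5  67.5]
dark [365, 70, 26, 76, 875] [379.3  94.8] rail [82.1 51.3]
dark [244, 88, 21, 22, 372] [253.8  98.5] rail [ 0.4 49. ]
dark [454, 200, 14, 16, 87] [461.  207.7] rail [150.1 -25.5]
dark [244, 208, 17, 17, 221] [252.  215.8] rail [ -0.7 -31.8]
dark [432, 212, 16, 9, 63] [439.7 215.4] rail [135.6 -31.3]
dark [378, 223, 13, 16, 82] [382.5 229.1] rail [ 95.4 -42. ]
dark [378, 239, 18, 21, 74] [387.7 249.5] rail [101.3 -58.4]
dark [219, 245, 66, 20, 1158] [251.6 254.3] rail [ -0.9 -62.5]
```

View pics/w6.png

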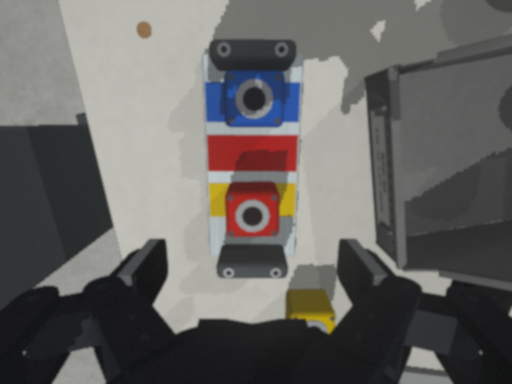

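Request:
step_arm --steps '[{"offset": [0.5,20,0],"roll": 0,"jaw": -1},{"offset": [0.5,40,0],"roll": 0,"jaw": -1},{"offset": [0.5,60,0],"roll": 0,"jaw": -1},{"offset": [0.5,74,0],"roll": 0,"jaw": -1},{"offset": [0.5,81,0],"roll": 0,"jaw": -1},{"offset": [0.5,81,0],"roll": 0,"jaw": -1},{"offset": [0.5,81,0],"roll": 0,"jaw": -1},{"offset": [0.5,81,0],"roll": 0,"jaw": -1}]'

```text
time: 14.65
position: [0.4517, 0.0234, 0.0222]
tcp_rot: [-89.9, 0.0, -96.0]
contact_force: [0.0, 0.8, -0.0]
opening: 0.0853
```

Request:
step_arm --steps '[{"offset": [0,0,0],"roll": 0,"jaw": 1},{"offset": [0,0,0],"roll": 0,"jaw": 1},{"offset": [0,0,0],"roll": 0,"jaw": 1},{"offset": [0,0,0],"roll": 0,"jaw": 1},{"offset": [0,0,0],"roll": 0,"jaw": 1},{"offset": [0,0,0],"roll": 0,"jaw": 1},{"offset": [0,0,0],"roll": 0,"jaw": 1},{"offset": [0,0,0],"roll": 0,"jaw": 1},{"offset": [0,0,0],"roll": 0,"jaw": 1},{"offset": [0,0,0],"roll": 0,"jaw": 1},{"offset": [0,0,0],"roll": 0,"jaw": 1},{"offset": [0,-15,0],"roll": 0,"jaw": 1},{"offset": [0,-35,0],"roll": 0,"jaw": 1},{"offset": [0,-50,0],"roll": 0,"jaw": 1},{"offset": [0,-50,0],"roll": 0,"jaw": 1},{"offset": [0,-50,0],"roll": 0,"jaw": 1},{"offset": [0,-50,0],"roll": 0,"jaw": 1}]'

```text
time: 16.07
position: [0.4504, 0.0227, 0.0706]
tcp_rot: [-90.0, -0.0, -96.1]
contact_force: [-0.7, -0.1, -1.3]
opening: 0.039
```

Run:
```python
from meas import *
st();m=camera_model("wrist");a=camera("wrist");M,D,h=masks(a)
for s,c,l in comps(D,100):
    if s[4]<3000: print("dark",s.tolist(),c.round(1),"rail",rail(ray("wrist",c,.10,m)[0]).round(1))
a=cv2.imread("pics/w6.png")[:,:,::-1].copy();M,D,h=masks(a)
for s,c,l in comps(M["red"],1000): print(s,c)
```

```text
rail xy [ -0.9 -32.9] z 70.6 rot [-9.005e+01 -2.000e-02 -9.605e+01] F [-0.7 -0.1 -1.3] open 39.0 t 16.0667
dark [209, 35, 95, 24, 1199] [264.6  48.6] rail [ 3.3 58.9]
dark [384, 57, 35, 102, 1662] [404.1  89.7] rail [55.9 44.9]
dark [243, 78, 25, 27, 544] [255.   91.1] rail [-0.1 44.3]
dark [0, 236, 34, 74, 1352] [ 13.2 270.1] rail [-107.4  -30.7]
dark [237, 259, 30, 27, 624] [251.9 272. ] rail [ -1.2 -31.5]
[ 208  136   89   35 3007] [252.26238776 152.49418025]
[ 227  183   52   53 1638] [252.25335775 205.7039072 ]
```

Request:
step_arm --steps '[{"offset": [-20,0,0.5],"roll": 0,"jaw": 1},{"offset": [-40.2,0,1],"roll": 0,"jaw": 1},{"offset": [-40.2,0,1],"roll": 0,"jaw": 1},{"offset": [-40.2,0,1],"roll": 0,"jaw": 1},{"offset": [-40.2,0,1],"roll": 0,"jaw": 1},{"offset": [-40.2,12,1],"roll": 0,"jaw": 1},{"offset": [-40.2,25,1],"roll": 0,"jaw": 1},{"offset": [-40.2,36,1],"roll": 0,"jaw": 1},{"offset": [-40.2,44,1],"roll": 0,"jaw": 1},{"offset": [-40.2,48.5,1],"roll": 0,"jaw": 1},{"offset": [-40.2,50,1],"roll": 0,"jaw": 1},{"offset": [-40.2,50,1],"roll": 0,"jaw": 1},{"offset": [-40.2,50,1],"roll": 0,"jaw": 1},{"offset": [-40.2,50,1],"roll": 0,"jaw": 1}]'

```text
time: 17.28
position: [0.4565, 0.0627, 0.0219]
tcp_rot: [-90.0, -0.0, -96.0]
contact_force: [-4.2, -1.2, 12.1]
opening: 0.0392
```

Run:
```python
from meas import *
st();m=camera_model("wrist");a=camera("wrist");M,D,h=masks(a)
for s,c,l in comps(D,100):
    if s[4]<3000: print("dark",s.tolist(),c.round(1),"rail",rail(ray("wrist",c,.051,m)[0]).round(1))
```

```text
rail xy [0.9 7.5] z 21.9 rot [-8.998e+01 -3.000e-02 -9.605e+01] F [-4.2 -1.2 12.1] open 39.2 t 17.2833
dark [447, 117, 65, 15, 476] [487.1 125.1] rail [91.8 72.4]
dark [202, 119, 113, 8, 723] [256.3 123.1] rail [ 2.2 73.1]
dark [0, 154, 52, 155, 2829] [ 21.6 235.9] rail [-98.6  26. ]
dark [414, 164, 35, 20, 290] [429.8 174.5] rail [72.8 52.9]
dark [235, 168, 34, 34, 917] [251.5 184.2] rail [ 0.4 48.9]
dark [238, 259, 29, 27, 605] [252.  272.1] rail [0.6 8.6]
```

Request:
step_arm --steps '[{"offset": [0,0,0],"roll": 0,"jaw": 0.2},{"offset": [0,0,0],"roll": 0,"jaw": -0.5},{"offset": [0,0,0],"roll": 0,"jaw": -1},{"offset": [0,0,0],"roll": 0,"jaw": -1},{"offset": [0,0,0],"roll": 0,"jaw": -1},{"offset": [0,0,0],"roll": 0,"jaw": -1},{"offset": [0,0,0],"roll": 0,"jaw": -1},{"offset": [0,-20,0],"roll": 0,"jaw": -1},{"offset": [0,-50,0],"roll": 0,"jaw": -1},{"offset": [0,-80,0],"roll": 0,"jaw": -1},{"offset": [35,-80,12],"roll": 0,"jaw": -1},{"offset": [70,-80,24],"roll": 0,"jaw": -1},{"offset": [105,-80,36],"roll": 0,"jaw": -1},{"offset": [130,-80,45],"roll": 0,"jaw": -1},{"offset": [148,-80,50],"roll": 0,"jaw": -1},{"offset": [148,-80,50],"roll": 0,"jaw": -1},{"offset": [148,-80,50],"roll": 0,"jaw": -1},{"offset": [148,-80,50],"roll": 0,"jaw": -1},{"offset": [148,-80,50],"roll": 0,"jaw": -1}]'

```text
time: 18.92
position: [0.4903, -0.0884, 0.1013]
tcp_rot: [-90.0, 0.0, -95.9]
contact_force: [-0.3, 0.3, 0.1]
opening: 0.0857
```

Run:
```python
from meas import *
st();m=camera_model("wrist");a=camera("wrist");save(a,"w7");M,D,h=masks(a)
for s,c,l in comps(D,60):
    if s[4]<3000: print("dark",s.tolist(),c.round(1),"rail50",rail(ray("wrist",c,.05,m)[0]).round(1),"z40",rail(ray("wrist",c,.04,m)[0]).round(1))
for s,c,l in comps(M["yellow"],300): 
    cc=max(cv2.findContours(l.astype(np.uint8),0,1)[0],key=cv2.contourArea)
    print("yellow",s,c,cv2.minAreaRect((ray("wrist",cc[:,0],.04,m)[:,:2]*1000).astype(np.float32)))
```

```text
rail xy [  50.5 -139.1] z 101.3 rot [-9.000e+01  2.000e-02 -9.593e+01] F [-0.3  0.3  0.1] open 85.7 t 18.9167
dark [319, 0, 25, 124, 1827] [333.  52.] rail50 [100.4 -31.2] z40 [103. -29.]
dark [186, 119, 37, 18, 276] [211.2 126.7] rail50 [ 22.9 -76.7] z40 [ 21.5 -76.9]
dark [246, 206, 17, 16, 214] [254.2 213.7] rail50 [  51.8 -137.5] z40 [  51.8 -140.9]
yellow [ 136   42   98   43 4018] [185.04131409  62.86809358] ((456.5447998046875, 18.64655876159668), (25.60508918762207, 63.63037109375), 83.69905090332031)
yellow [ 229  182   51   51 1559] [253.95060936 203.73893521] ((491.68780517578125, -85.46281433105469), (39.43256378173828, 37.538726806640625), 84.06482696533203)
```

Request:
step_arm --steps '[{"offset": [1.5,20,1],"roll": 0,"jaw": -1},{"offset": [1.5,45,1],"roll": 0,"jaw": -1},{"offset": [1.5,65,1],"roll": 0,"jaw": -1},{"offset": [1.5,80,1],"roll": 0,"jaw": -1},{"offset": [1.5,87,1],"roll": 0,"jaw": -1},{"offset": [1.5,89.5,1],"roll": 0,"jaw": -1},{"offset": [1.5,89.5,1],"roll": 0,"jaw": -1},{"offset": [1.5,89.5,1],"roll": 0,"jaw": -1}]'

```text
time: 19.63
position: [0.4918, -0.091, 0.0127]
tcp_rot: [-89.9, -0.0, -96.0]
contact_force: [-0.2, 0.0, -0.5]
opening: 0.0854
```

Request:
step_arm --steps '[{"offset": [0,0,0],"roll": 0,"jaw": 1},{"offset": [0,0,0],"roll": 0,"jaw": 1},{"offset": [0,0,0],"roll": 0,"jaw": 1},{"offset": [0,0,0],"roll": 0,"jaw": 1},{"offset": [0,0,0],"roll": 0,"jaw": 1},{"offset": [0,0,0],"roll": 0,"jaw": 1},{"offset": [0,0,0],"roll": 0,"jaw": 1},{"offset": [0,0,0],"roll": 0,"jaw": 1},{"offset": [0,0,0],"roll": 0,"jaw": 1},{"offset": [0,0,0],"roll": 0,"jaw": 1},{"offset": [0,0,0],"roll": 0,"jaw": 1},{"offset": [0,-15,0],"roll": 0,"jaw": 1},{"offset": [0,-40,0],"roll": 0,"jaw": 1},{"offset": [0,-70,0],"roll": 0,"jaw": 1},{"offset": [0,-80,0],"roll": 0,"jaw": 1},{"offset": [0,-80,0],"roll": 0,"jaw": 1},{"offset": [0,-80,0],"roll": 0,"jaw": 1}]'

```text
time: 21.05
position: [0.4911, -0.0915, 0.0916]
tcp_rot: [-90.0, -0.0, -96.1]
contact_force: [0.1, -0.3, -1.0]
opening: 0.0391
```

Run:
```python
from meas import *
st();m=camera_model("wrist");a=camera("wrist");M,D,h=masks(a)
for s,c,l in comps(D,100):
    if s[4]<3000: print("dark",s.tolist(),c.round(1),"rail",rail(ray("wrist",c,.12,m)[0]).round(1))
```

```text
rail xy [  51.7 -142.2] z 91.6 rot [-8.997e+01 -3.000e-02 -9.606e+01] F [ 0.1 -0.3 -1. ] open 39.1 t 21.05
dark [321, 0, 27, 119, 1505] [335.6  60.1] rail [ 82.2 -54. ]
dark [436, 0, 76, 99, 2904] [493.8  44.5] rail [139.5 -48.7]
dark [353, 99, 83, 19, 497] [406.1 107.1] rail [110.6 -70.6]
dark [206, 114, 13, 18, 154] [212.9 122.5] rail [ 36.1 -76.3]
dark [237, 258, 31, 27, 649] [251.9 270.8] rail [  51.4 -140.7]
```

Request:
step_arm --steps '[{"offset": [-25,0,-12],"roll": 0,"jaw": 1},{"offset": [-55,0,-25],"roll": 0,"jaw": 1},{"offset": [-85,0,-40],"roll": 0,"jaw": 1},{"offset": [-109.5,0,-51.2],"roll": 0,"jaw": 1},{"offset": [-109.5,0,-51.2],"roll": 0,"jaw": 1},{"offset": [-109.5,0,-51.2],"roll": 0,"jaw": 1},{"offset": [-109.5,0,-51.2],"roll": 0,"jaw": 1},{"offset": [-109.5,10,-51.2],"roll": 0,"jaw": 1},{"offset": [-109.5,20,-51.2],"roll": 0,"jaw": 1},{"offset": [-109.5,20,-51.2],"roll": 0,"jaw": 1},{"offset": [-109.5,20,-51.2],"roll": 0,"jaw": 1}]'

```text
time: 22.02
position: [0.4509, 0.0226, 0.0706]
tcp_rot: [-90.1, 0.0, -96.1]
contact_force: [-0.5, -0.7, -1.8]
opening: 0.039
```

Run:
```python
from meas import *
st();m=camera_model("wrist");a=camera("wrist");M,D,h=masks(a)
for s,c,l in comps(D,100):
    if s[4]<3000: print("dark",s.tolist(),c.round(1),"rail100",rail(ray("wrist",c,.10,m)[0]).round(1),"50",rail(ray("wrist",c,.05,m)[0]).round(1))
```

```text
rail xy [ -0.4 -32.9] z 70.6 rot [-9.015e+01  2.000e-02 -9.608e+01] F [-0.5 -0.7 -1.8] open 39.0 t 22.0167
dark [208, 23, 96, 37, 1272] [264.9  47.9] rail100 [ 4.1 59.1] 50 [ 6.  70.3]
dark [384, 57, 35, 103, 1717] [403.5  90.5] rail100 [56.3 44.6] 50 [81.3 49.4]
dark [242, 78, 25, 28, 550] [254.   91.2] rail100 [ 0.2 44.3] 50 [ 0.4 49. ]
dark [243, 154, 24, 24, 458] [254.2 165.5] rail100 [ 0.3 16.2] 50 [0.6 8.4]
dark [414, 217, 5, 35, 113] [416.6 233.1] rail100 [ 69.8 -12.9] 50 [100.9 -33.5]
dark [238, 258, 29, 27, 620] [252.  270.8] rail100 [ -0.6 -31. ] 50 [ -0.7 -59.6]
```

Blue (0.4, 49.0), red (0.6, 8.4), yellow held over −31. Lower and release.

Request:
step_arm --steps '[{"offset": [0,12,0.4],"roll": 0,"jaw": 1},{"offset": [0,25,0.4],"roll": 0,"jaw": 1},{"offset": [0,36,0.4],"roll": 0,"jaw": 1},{"offset": [0,44,0.4],"roll": 0,"jaw": 1},{"offset": [0,48,0.4],"roll": 0,"jaw": 1},{"offset": [0,49.5,0.4],"roll": 0,"jaw": 1},{"offset": [0,49.5,0.4],"roll": 0,"jaw": 1},{"offset": [0,49.5,0.4],"roll": 0,"jaw": 1},{"offset": [0,49.5,0.4],"roll": 0,"jaw": 1}]'

```text
time: 22.82
position: [0.4525, 0.0232, 0.0225]
tcp_rot: [-90.0, 0.0, -96.0]
contact_force: [-1.4, 1.3, 3.3]
opening: 0.0387
```

Request:
step_arm --steps '[{"offset": [0,0,0],"roll": 0,"jaw": 0.2},{"offset": [0,0,0],"roll": 0,"jaw": -0.5},{"offset": [0,0,0],"roll": 0,"jaw": -1},{"offset": [0,0,0],"roll": 0,"jaw": -1},{"offset": [0,0,0],"roll": 0,"jaw": -1},{"offset": [0,0,0],"roll": 0,"jaw": -1},{"offset": [0,0,0],"roll": 0,"jaw": -1},{"offset": [0,-20,0],"roll": 0,"jaw": -1},{"offset": [0,-50,0],"roll": 0,"jaw": -1},{"offset": [0,-85,0],"roll": 0,"jaw": -1},{"offset": [0,-125,0],"roll": 0,"jaw": -1},{"offset": [0,-140,0],"roll": 0,"jaw": -1},{"offset": [0,-140,0],"roll": 0,"jaw": -1},{"offset": [0,-140,0],"roll": 0,"jaw": -1},{"offset": [0,-140,0],"roll": 0,"jaw": -1}]'

```text
time: 24.07
position: [0.4516, 0.0228, 0.1615]
tcp_rot: [-90.1, -0.0, -96.0]
contact_force: [-1.0, 0.4, 0.3]
opening: 0.0854
```

Run:
```python
from meas import *
st();m=camera_model("wrist");a=camera("wrist");save(a,"w8");M,D,h=masks(a)
for s,c,l in comps(D,60):
    if s[4]<3000 and 200<c[0]<310: print("dark",s.tolist(),c.round(1),"50",rail(ray("wrist",c,.05,m)[0]).round(1))
for k in M:
    for s,c,l in comps(M[k],60):
        if 200<c[0]<320: print(k,s,c.round(1),rail(ray("wrist",c,.01,m)[0]).round(1))
plan((.38,-.258,.16),-5)
b=camera("scene")[225:300,265:335]
save(np.hstack([a[20:320,130:400],cv2.resize(b,(280,300),interpolation=cv2.INTER_CUBIC)]),'g2')
```

```text
rail xy [  0.2 -32.7] z 161.5 rot [-9.006e+01 -2.000e-02 -9.604e+01] F [-1.   0.4  0.3] open 85.4 t 24.0667
dark [229, 67, 51, 13, 342] [249.9  75. ] 50 [-2.  70.4]
dark [246, 95, 14, 15, 168] [252.7 102.1] 50 [ 0.3 48.9]
dark [247, 144, 13, 13, 143] [252.9 149.9] 50 [0.6 8.4]
dark [247, 187, 13, 13, 125] [253. 193.] 50 [  0.7 -31.1]
dark [226, 221, 51, 12, 525] [250.8 226.6] 50 [ -1.4 -64.3]
red [ 217  130   71   39 1665] [251.6 146.9] [-0.7  7.5]
yellow [ 217  170   70   40 1693] [251.7 186. ] [ -0.6 -33.7]
blue [ 215   81   74   43 1903] [252.1 103.1] [-0.2 50.3]
offset [286.8   1.2 -41.4] roll -0.21 heading -6.0
```

View pics/g2.png

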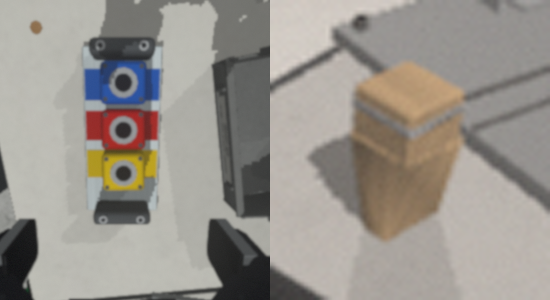

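Request:
step_arm --steps '[{"offset": [32,0,-4],"roll": 0,"jaw": -1},{"offset": [68,0,-9],"roll": 0,"jaw": -1},{"offset": [104,0,-15],"roll": 0,"jaw": -1},{"offset": [140,0,-20],"roll": 0,"jaw": -1},{"offset": [176,0,-25],"roll": 0,"jaw": -1},{"offset": [212,0,-30],"roll": 0,"jaw": -1},{"offset": [245,0,-35],"roll": 0,"jaw": -1},{"offset": [270,0,-39],"roll": 0,"jaw": -1},{"offset": [287,0,-41],"roll": 0,"jaw": -1},{"offset": [287,0,-41],"roll": 0,"jaw": -1},{"offset": [287,0,-41],"roll": 0,"jaw": -1},{"offset": [287,0,-41],"roll": 0,"jaw": -1},{"offset": [287,0,-41],"roll": 0,"jaw": -1}]'

```text
time: 25.25
position: [0.3815, -0.2568, 0.1618]
tcp_rot: [-90.0, 0.0, -95.9]
contact_force: [-0.7, 0.8, 0.0]
opening: 0.0856
```

Run:
```python
from meas import *
st();m=camera_model("wrist");w=camera("wrist");save(w,"w9");h=cv2.cvtColor(w,cv2.COLOR_RGB2HSV)
mk=(h[...,1]>80)&(h[...,0]>8)&(h[...,0]<25)&(h[...,2]>150)
for s,c,l in comps(mk,400):
    cc=max(cv2.findContours(l.astype(np.uint8),0,1)[0],key=cv2.contourArea)
    r=cv2.minAreaRect((ray("wrist",cc[:,0],.066,m)[:,:2]*1000).astype(np.float32))
    print("wood",s,c,r);P=np.array([*r[0],0])/1000
    if s[0]<400: P[2]=.1;plan(P,-5)
save(w[150:350,150:400],"w9c")
```

```text
rail xy [ -39.7 -318.2] z 161.8 rot [-9.004e+01  4.000e-02 -9.593e+01] F [-0.7  0.8  0. ] open 85.6 t 25.25
wood [ 234  185   35   33 1112] [251.11330935 200.50989209] ((380.0941467285156, -258.5883483886719), (29.16856575012207, 30.02120018005371), 84.08048248291016)
offset [ 1.8 62.  -1.3] roll -0.19 heading -5.9
```

View pics/w9.png

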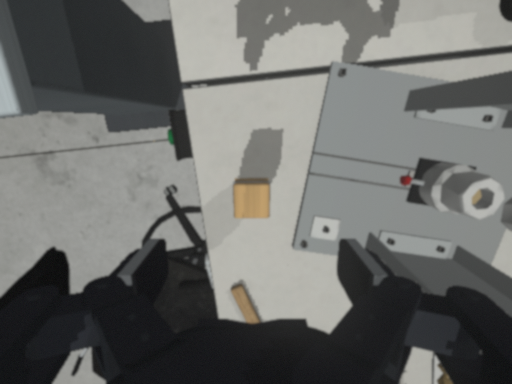

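Request:
step_arm --steps '[{"offset": [1.5,25,-1.3],"roll": 0,"jaw": -1},{"offset": [1.5,50,-1.3],"roll": 0,"jaw": -1},{"offset": [1.5,75,-1.3],"roll": 0,"jaw": -1},{"offset": [1.5,100,-1.3],"roll": 0,"jaw": -1},{"offset": [1.5,115,-1.3],"roll": 0,"jaw": -1},{"offset": [1.5,121,-1.3],"roll": 0,"jaw": -1},{"offset": [1.5,121,-1.3],"roll": 0,"jaw": -1},{"offset": [1.5,121,-1.3],"roll": 0,"jaw": -1}]'

```text
time: 25.97
position: [0.3803, -0.2592, 0.0419]
tcp_rot: [-90.0, 0.0, -96.0]
contact_force: [0.0, -0.2, 1.2]
opening: 0.0852
```

Request:
step_arm --steps '[{"offset": [0,0,0],"roll": 0,"jaw": 1},{"offset": [0,0,0],"roll": 0,"jaw": 1},{"offset": [0,0,0],"roll": 0,"jaw": 1},{"offset": [0,0,0],"roll": 0,"jaw": 1},{"offset": [0,0,0],"roll": 0,"jaw": 1},{"offset": [0,0,0],"roll": 0,"jaw": 1},{"offset": [0,0,0],"roll": 0,"jaw": 1},{"offset": [0,0,0],"roll": 0,"jaw": 1},{"offset": [0,0,0],"roll": 0,"jaw": 1},{"offset": [0,0,0],"roll": 0,"jaw": 1},{"offset": [0,0,0],"roll": 0,"jaw": 1},{"offset": [0,0,0],"roll": 0,"jaw": 1},{"offset": [0,0,0],"roll": 0,"jaw": 1}]'

```text
time: 27.05
position: [0.3803, -0.2599, 0.0421]
tcp_rot: [-89.9, -0.0, -96.0]
contact_force: [-0.2, 0.4, 5.7]
opening: 0.031
```

Request:
step_arm --steps '[{"offset": [0,-15,0],"roll": 0,"jaw": 1},{"offset": [0,-40,0],"roll": 0,"jaw": 1},{"offset": [0,-70,0],"roll": 0,"jaw": 1},{"offset": [0,-90,0],"roll": 0,"jaw": 1},{"offset": [0,-90,0],"roll": 0,"jaw": 1},{"offset": [0,-90,0],"roll": 0,"jaw": 1},{"offset": [0,-90,0],"roll": 0,"jaw": 1},{"offset": [0,-90,0],"roll": 0,"jaw": 1}]'

```text
time: 27.72
position: [0.379, -0.259, 0.1301]
tcp_rot: [-90.1, 0.1, -96.0]
contact_force: [-0.6, -0.0, -1.1]
opening: 0.0308
```

Run:
```python
from meas import *
st();m=camera_model("wrist");w=camera("wrist");save(w,"w10");h=cv2.cvtColor(w,cv2.COLOR_RGB2HSV)
mk=(h[...,1]>80)&(h[...,0]>8)&(h[...,0]<25)&(h[...,2]>150)
for s,c,l in comps(mk,400):
    cc=max(cv2.findContours(l.astype(np.uint8),0,1)[0],key=cv2.contourArea)
    for z in(.156,): print("wood",s,c,[rail(x/1000).round(1).tolist() for x in cv2.boxPoints(cv2.minAreaRect((ray("wrist",cc[:,0],z,m)[:,:2]*1000).astype(np.float32)))])
c=camera("scene")[150:320,230:380]
save(np.hstack([w[100:384,120:400],cv2.resize(c,(250,284))]),"g3")
```

```text
rail xy [ -42.  -320.6] z 130.1 rot [-9.010e+01  6.000e-02 -9.603e+01] F [-0.6 -0.  -1.1] open 30.8 t 27.7167
wood [ 220  236   66   59 3202] [255.48969394 266.53716427] [[-57.2, -332.8], [-27.7, -333.0], [-27.5, -303.5], [-57.0, -303.3]]
```

View pics/g3.png

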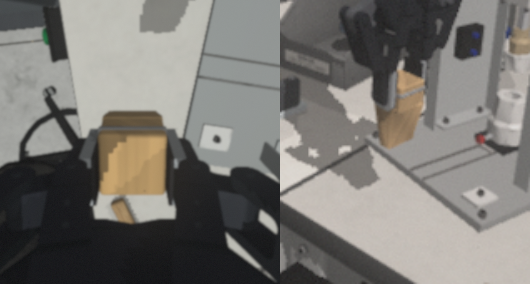

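Request:
step_arm --steps '[{"offset": [-25,0,4],"roll": 0,"jaw": 1},{"offset": [-58,0,10],"roll": 0,"jaw": 1},{"offset": [-92,0,15],"roll": 0,"jaw": 1},{"offset": [-126,0,20],"roll": 0,"jaw": 1},{"offset": [-160,0,26],"roll": 0,"jaw": 1},{"offset": [-194,0,31],"roll": 0,"jaw": 1},{"offset": [-225,0,36],"roll": 0,"jaw": 1},{"offset": [-248,0,40],"roll": 0,"jaw": 1},{"offset": [-260,0,42],"roll": 0,"jaw": 1},{"offset": [-260,10,42],"roll": 0,"jaw": 1},{"offset": [-260,20,42],"roll": 0,"jaw": 1},{"offset": [-260,20,42],"roll": 0,"jaw": 1},{"offset": [-260,20,42],"roll": 0,"jaw": 1},{"offset": [-260,20,42],"roll": 0,"jaw": 1},{"offset": [-260,20,42],"roll": 0,"jaw": 1}]'

```text
time: 29.07
position: [0.4489, -0.0061, 0.1114]
tcp_rot: [-90.0, -0.0, -96.1]
contact_force: [-0.3, -0.8, -0.9]
opening: 0.0311
```

Run:
```python
from meas import *
st();m=camera_model("wrist");w=camera("wrist");save(w,"w11");M,D,h=masks(w)
for s,c,l in comps(D,60):
    if s[4]<3000 and 200<c[0]<310: print("dark",s.tolist(),c.round(1),"50",rail(ray("wrist",c,.05,m)[0]).round(1))
c=camera("scene")[150:260,150:290]
save(np.hstack([w[100:384,120:400],cv2.resize(c,(361,284))]),"g4")
```

```text
rail xy [  0.7 -61.7] z 111.4 rot [-89.99  -0.   -96.11] F [-0.3 -0.8 -0.9] open 31.1 t 29.0667
dark [217, 0, 76, 29, 801] [262.8  15.7] 50 [ 7.2 69.3]
dark [242, 39, 21, 23, 379] [252.   50.5] 50 [ 0.4 49.2]
dark [243, 105, 20, 21, 325] [252.3 114.8] 50 [0.6 8.6]
dark [244, 163, 19, 18, 272] [252.6 171.4] 50 [  0.8 -31. ]
```

View pics/g4.png

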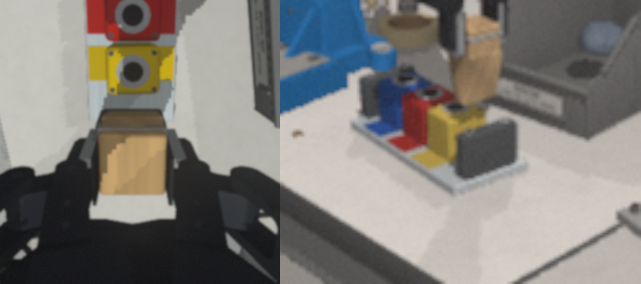

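Request:
step_arm --steps '[{"offset": [-1,0,-0.5],"roll": 0,"jaw": 1},{"offset": [-1,0,-0.5],"roll": 0,"jaw": 1},{"offset": [-1,8,-0.5],"roll": 0,"jaw": 1},{"offset": [-1,16,-0.5],"roll": 0,"jaw": 1},{"offset": [-1,24,-0.5],"roll": 0,"jaw": 1},{"offset": [-1,30,-0.5],"roll": 0,"jaw": 1},{"offset": [-1,35,-0.5],"roll": 0,"jaw": 1},{"offset": [-1,35,-0.5],"roll": 0,"jaw": 1},{"offset": [-1,35,-0.5],"roll": 0,"jaw": 1},{"offset": [-1,35,-0.5],"roll": 0,"jaw": 1}]'

```text
time: 30.0
position: [0.4487, -0.0041, 0.0765]
tcp_rot: [-90.0, 0.0, -96.0]
contact_force: [0.9, 0.0, -0.4]
opening: 0.0312
```

Run:
```python
from meas import *
st();m=camera_model("wrist");w=camera("wrist");M,D,h=masks(w)
for s,c,l in comps(D,60):
    if s[4]<3000 and 200<c[0]<310: print("dark",s.tolist(),c.round(1),"50",rail(ray("wrist",c,.05,m)[0]).round(1))
```

```text
rail xy [  0.2 -59.8] z 76.5 rot [-8.999e+01  1.000e-02 -9.602e+01] F [ 0.9  0.  -0.4] open 31.2 t 30.0
dark [209, 0, 89, 14, 450] [256.4   2.9] 50 [ 2.  66.1]
dark [241, 26, 26, 28, 574] [253.5  39.2] 50 [ 0.6 49. ]
dark [242, 105, 24, 26, 486] [253.4 117.2] 50 [0.6 8.6]
dark [242, 173, 23, 23, 414] [253.3 184.1] 50 [  0.6 -30.8]
```

Request:
step_arm --steps '[{"offset": [0,3,0],"roll": 0,"jaw": 1},{"offset": [-0.2,5,0],"roll": 0,"jaw": 1},{"offset": [-0.8,7,0],"roll": 0,"jaw": 1},{"offset": [-1.3,9,0],"roll": 0,"jaw": 1},{"offset": [-1.8,11,0],"roll": 0,"jaw": 1},{"offset": [-2.3,13,0],"roll": 0,"jaw": 1},{"offset": [-2.8,15,0],"roll": 0,"jaw": 1},{"offset": [-2.8,15,0],"roll": 0,"jaw": 1},{"offset": [-2.8,15,0],"roll": 0,"jaw": 1}]'

```text
time: 30.8
position: [0.4486, -0.0013, 0.0612]
tcp_rot: [-90.0, 0.0, -96.0]
contact_force: [-0.1, -0.4, -0.2]
opening: 0.0306
```

Run:
```python
from meas import *
st();m=camera_model("wrist");w=camera("wrist");M,D,h=masks(w)
for s,c,l in comps(D,60):
    if s[4]<3000 and 200<c[0]<310: print("dark",s.tolist(),c.round(1),"50",rail(ray("wrist",c,.05,m)[0]).round(1))
```

```text
rail xy [ -0.1 -57. ] z 61.2 rot [-9.003e+01  1.000e-02 -9.603e+01] F [-0.1 -0.4 -0.2] open 30.6 t 30.8
dark [241, 21, 28, 32, 710] [254.4  36.8] 50 [ 0.6 49. ]
dark [223, 79, 62, 2, 81] [253.9  79.8] 50 [ 0.4 29.5]
dark [241, 102, 27, 29, 608] [254.1 116.3] 50 [ 0.6 11.7]
dark [241, 172, 26, 25, 506] [253.8 184.1] 50 [  0.5 -24.6]
```

Request:
step_arm --steps '[{"offset": [-0.6,2,0],"roll": 0,"jaw": 1},{"offset": [-1.1,4,0],"roll": 0,"jaw": 1},{"offset": [-1.6,6,0],"roll": 0,"jaw": 1},{"offset": [-2.1,8,0],"roll": 0,"jaw": 1},{"offset": [-2.6,9.5,0],"roll": 0,"jaw": 1},{"offset": [-2.6,10,0],"roll": 0,"jaw": 1},{"offset": [-2.6,10,0],"roll": 0,"jaw": 1},{"offset": [-2.6,10,0],"roll": 0,"jaw": 1}]'

```text
time: 31.52
position: [0.4497, 0.0012, 0.052]
tcp_rot: [-89.9, -0.0, -96.0]
contact_force: [-1.4, -2.1, 10.3]
opening: 0.0313
```

Run:
```python
from meas import *
st();m=camera_model("wrist");w=camera("wrist");M,D,h=masks(w)
for s,c,l in comps(D,60):
    if s[4]<3000 and 200<c[0]<310: print("dark",s.tolist(),c.round(1),"50",rail(ray("wrist",c,.05,m)[0]).round(1))
```

```text
rail xy [  0.6 -54.4] z 52.0 rot [-8.995e+01 -1.000e-02 -9.603e+01] F [-1.4 -2.1 10.3] open 31.3 t 31.5167
dark [238, 12, 30, 34, 824] [252.4  28.3] 50 [ 0.4 52.7]
dark [239, 96, 29, 31, 704] [253.  111.2] 50 [ 0.7 16.5]
dark [240, 171, 27, 27, 565] [252.9 183.7] 50 [  0.8 -19.7]
```

Request:
step_arm --steps '[{"offset": [0,0.8,0],"roll": 0,"jaw": 1},{"offset": [0,1.5,0],"roll": 0,"jaw": 1},{"offset": [0,1.5,0],"roll": 0,"jaw": 1},{"offset": [0,1.5,0],"roll": 0,"jaw": 1},{"offset": [0,1.5,0],"roll": 0,"jaw": 1}]'

```text
time: 31.98
position: [0.4507, 0.0012, 0.0519]
tcp_rot: [-89.8, -0.0, -96.0]
contact_force: [-6.5, -1.7, 28.3]
opening: 0.0314
```

Run:
```python
from h import *
st()
```

```text
rail xy [  1.6 -54.2] z 51.9 rot [-8.985e+01 -4.000e-02 -9.603e+01] F [-6.5 -1.7 28.3] open 31.4 t 31.9833
```

Request:
step_arm --steps '[{"offset": [0,-1,0],"roll": 0,"jaw": 1},{"offset": [0,-1,0],"roll": 0,"jaw": 0.3},{"offset": [0,-1,0],"roll": 0,"jaw": -0.4},{"offset": [0,-1,0],"roll": 0,"jaw": -1},{"offset": [0,-1,0],"roll": 0,"jaw": -1},{"offset": [0,-1,0],"roll": 0,"jaw": -1},{"offset": [0,-1,0],"roll": 0,"jaw": -1},{"offset": [0,-1,0],"roll": 0,"jaw": -1},{"offset": [0,-10,0],"roll": 0,"jaw": -1},{"offset": [0,-30,0],"roll": 0,"jaw": -1},{"offset": [0,-60,0],"roll": 0,"jaw": -1},{"offset": [0,-90,0],"roll": 0,"jaw": -1},{"offset": [0,-110,0],"roll": 0,"jaw": -1},{"offset": [0,-110,0],"roll": 0,"jaw": -1},{"offset": [0,-110,0],"roll": 0,"jaw": -1},{"offset": [0,-110,0],"roll": 0,"jaw": -1}]'

```text
time: 33.32
position: [0.4487, 0.001, 0.1596]
tcp_rot: [-90.0, -0.0, -96.0]
contact_force: [-0.1, 0.8, 0.6]
opening: 0.0854
```

Run:
```python
from meas import *
st();m=camera_model("wrist");w=camera("wrist");M,D,h=masks(w)
for s,c,l in comps(D,60):
    if s[4]<3000 and 200<c[0]<310: print("dark",s.tolist(),c.round(1),"50",rail(ray("wrist",c,.05,m)[0]).round(1))
mk=(h[...,1]>80)&(h[...,0]>8)&(h[...,0]<25)&(h[...,2]>130)
for s,c,l in comps(mk,300):
    cc=max(cv2.findContours(l.astype(np.uint8),0,1)[0],key=cv2.contourArea)
    r=cv2.minAreaRect((ray("wrist",cc[:,0],.076,m)[:,:2]*1000).astype(np.float32));print("wood",s,c,r,rail(np.array(r[0])/1000))
c=camera("scene")[150:260,150:290]
save(np.hstack([w[20:320,120:400],cv2.resize(c,(380,300),interpolation=cv2.INTER_CUBIC)]),"g5")
t=camera("top");save(t,"top9");a=cv2.imread("pics/top0.png")[:,:,::-1]
for n,(x,y,X,Y) in dict(case=(265,120,305,155),gauge=(130,110,172,165)).items(): print(n,np.abs(t[y:Y,x:X].astype(int)-a[y:Y,x:X]).mean())
```

```text
rail xy [ -0.3 -54.6] z 159.6 rot [-9.002e+01 -1.000e-02 -9.604e+01] F [-0.1  0.8  0.6] open 85.4 t 33.3167
dark [220, 29, 65, 24, 755] [252.7  39.4] 50 [-0.2 74.7]
dark [245, 60, 16, 18, 217] [252.9  68.5] 50 [-0.  53.1]
dark [247, 107, 14, 16, 169] [253.7 114.5] 50 [ 0.7 16.7]
dark [248, 151, 13, 14, 156] [254.  157.4] 50 [  1.1 -19.9]
dark [226, 202, 8, 11, 72] [229.9 207.6] 50 [-21.2 -66.7]
wood [ 236  184   37   35 1288] [254.01319876 200.9371118 ] ((450.21685791015625, 2.4401817321777344), (29.408016204833984, 30.343847274780273), 83.96507263183594) [  1.05990742 -53.04754636]
case 21.923333333333332
gauge 52.893362193362194
```

View pics/g5.png

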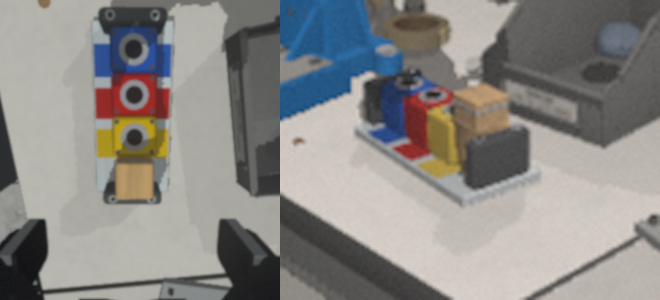

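Request:
step_arm --steps '[{"offset": [30,-10,-4],"roll": 0,"jaw": -1},{"offset": [65,-20,-9],"roll": 0,"jaw": -1},{"offset": [100,-30,-15],"roll": 0,"jaw": -1},{"offset": [135,-40,-20],"roll": 0,"jaw": -1},{"offset": [165,-40,-25],"roll": 0,"jaw": -1},{"offset": [195,-40,-30],"roll": 0,"jaw": -1},{"offset": [215,-40,-33],"roll": 0,"jaw": -1},{"offset": [215,-40,-33],"roll": 0,"jaw": -1},{"offset": [215,-40,-33],"roll": 0,"jaw": -1},{"offset": [215,-40,-33],"roll": 0,"jaw": -1},{"offset": [215,-40,-33],"roll": 0,"jaw": -1},{"offset": [215,-40,-33],"roll": 0,"jaw": -1}]'

```text
time: 34.47
position: [0.394, -0.2082, 0.1997]
tcp_rot: [-90.0, 0.0, -95.9]
contact_force: [-0.1, 0.2, 0.4]
opening: 0.0856
```

Run:
```python
from meas import *
st();t=camera("top");a=cv2.imread("pics/top0.png")[:,:,::-1]
for n,(x,y,X,Y) in dict(case=(265,120,305,155),gauge=(130,110,172,165)).items(): print(n,np.abs(t[y:Y,x:X].astype(int)-a[y:Y,x:X]).mean())
c=camera("scene")[150:260,150:290]
save(np.hstack([t[90:290,130:330],cv2.resize(c,(254,200),interpolation=cv2.INTER_CUBIC)]),"g6")
```

```text
rail xy [ -32.5 -268.5] z 199.7 rot [-9.001e+01  1.000e-02 -9.593e+01] F [-0.1  0.2  0.4] open 85.6 t 34.4667
case 10.640714285714285
gauge 21.2005772005772
```

View pics/g6.png

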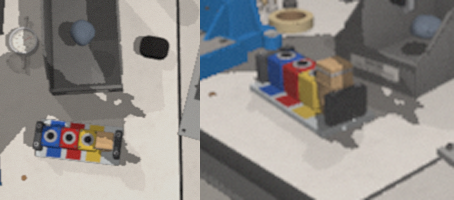

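```bash
python3 -c "
from bench import *
print(sign_off())"
```

```text
the job is handed in; nothing more can be done
None
```

The nests are in order on their own bands, the wedge is pressed home, everything is released, and the job is handed in at about 34.5 s.

**Nests:** I parked yellow on free bench, then moved blue, red and yellow onto their own bands. Before wedging they measured y = 48.9, 8.4 and -31.1 mm, against band centres of 48.75, 8.75 and -31.25 mm.

**Wedge:** I set it in the gap and pressed it down. At the end an extra 1.5 mm of commanded travel raised the force from 10 to 28 N with almost no movement, so its foot is on the bed. The press closed the row up against the far stop.

**Last checks:**
- **Row:** The nests measured 53.1, 16.7 and -19.9 mm. A fully tight row would be 52.75, 16.75 and -19.25 mm, so up to about 0.6 mm of play may remain between red and yellow. The wedge geometry leaves up to 1.5 mm in any case.
- **Wedge position:** Its top measured y = -53.0 mm, about 1 mm from the nominal -54 mm.
- **Bystanders:** My pixel comparison of the earbud case and dial indicator before and after was thrown off by the arm's shadows. By eye both are at the same pixel positions as at the start.

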